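Punch the rack end plates and lay them on the fold-up rack

ROBOT

A 7-joint arm with a two-finger parallel gripper is mounted at the origin on the work surface. World frame = base frame: x ahead of the robot, y to its left, z up, the work surface at z = 0. Lengths are in m, angles in rad, forces in N, time in s.
With the tool pointing down it reaches from about 0.425 to 0.875 m from the base axis. Payload 4.7 kg.
Tool frame: the origin (TCP) lies at the very end of the fingers, on their centre line; the grasp point (between the pads) lies 19 mm behind it; x points along the fingers, y is the direction in which the jaws open and shut, and the axes are right-handed (so a half turn about x gives the same grasp; the last joint's range is limited). The gripper opens to 87 mm and grips with 3 to 60 N. Pads are 19 mm wide; open, the fingers measure 117 mm over their backs; the gripper's body (75 mm by 190 mm) begins 51 mm behind the grasp point.
Start: joints at [-1.24, 0.321, -0.07, 1.45, 0.023, 1.371, -0.057], TCP at [0.203, 0.618, 0.223] pointing down, gripper open.
Joint ranges: [-2.86, 2.86], [-0.3, 2.09], [-1.38, 1.24], [0.06, 2.45], [-1.56, 4.7], [0.09, 2.05], [-2.69, 2.69]. Speed limits (rad/s): [2.57, 2.57, 3.14, 3.14, 3.14, 3.14, 3.14].

INTERFACE

Orientations are given as a unit quaternion [x, y, z, w].
In Python, from rig import observe, read_camera, calibration, job_done gives the robot as it stands. The module is installed in compiled form; this text tells all that it offers.
- The arm moves only by the tool drive_tool, never from a script. Its argument "targets" is a list of rows, each a list of 3 entries, a list of its own where there are three numbers: the shift along the world's x, y, z in m, then the turn about the world's z in degrees, then the opening, from 0 (shut) to 1 (fully open). In form: [[[tx, ty, tz], roll, fingers], ...]. A call has 1 to 12 rows; each row is the pose to reach, as a shift and turn from the pose commanded when the call began; what a row does not reach only later rows make up. A row lasts 1/8 s, in which the tool goes at most 62.5 mm and 10.7 degrees, less where a joint would pass 70% of its speed; a pose out of reach is approached as far as the arm can. A call with a gripper value outside its range is refused whole. The fingers move at their own pace and stop on an object; the grip force is fixed at half the most. Time passes only in rows, so rows that repeat a pose let the fingers close. It gives the time, the measured TCP pose, the force and the opening at its end, in the units of the state.
- observe(): the state, without advancing time (a new reading comes with each control period).
- read_camera(name): name is "scene" or "top" or "wrist"; returns the picture (420x560x3 uint8, red, green, blue); there is no depth.
- calibration(name): a dict with "fx", "fy", "cx", "cy" (pixels), "R" (3x3) and "t" (3): a world point X has camera coordinates R X + t. Camera axes: x right, y down, z forward; pixel columns grow to the right and rows downward; lengths in m; the calibration is good to about 2 mm. A picture is of the moment at which its call begins: read the wrist's pose just before it. calibration takes no time and is no camera call; for the wrist camera it gives the pose at the moment of the call.
- job_done(): hands the job in, once; it reports no verdict.
The state is a dict: "time_s": time; "joints": joint angles; "joint_vel": joint speeds; "joint_efforts": joint torques, N m; "eef_pos": TCP position; "tcp_rot": TCP orientation; "force": force on the tool from outside, world axes, zero at the start; "torque": the same for the moment, N m; "finger_gap": finger opening in m.
Only numpy, scipy, OpenCV 4.12 (cv2) and the standard library are available. Lean on these libraries where they do the work, as an engineer would, in place of code of your own. Each camera call takes 0.05 s, during which the arm holds its last target. There are 200 camera calls.

TASK

First swing the yellow bail of the sloping rack up and over until it holds open by itself. Then, with the blue plates still lying on the bench, press the spring punch straight down into the recess of every plate until its spring snaps and the brass plug is driven in. Finally put the punch back upright in its stand and lay every marked plate, marked face up and lengthwise down the slope, across the yellow bar and the rear rail; leave the other things on the bench where they are.

Things in the scene. Friction and masses are not known exactly. Their poses are not given: they have to be found in the camera images.
- plate_a: Blue rack end plate, 120 x 40 x 10 mm (x, y, z), 0.13 kg, lying on the bench, one of 2 or 3. Origin at the centre of its underside; x along its length, z up out of the marked face. A white patch is near its -x end, the marking recess near its +x end. Grip it across the 40 mm width at its middle.
- plate_a_mark (a point): Mouth of the round marking recess of plate_a, 11 mm in diameter, level with the plate's top face, on the long centre line 38 mm from the plate's centre towards +x. A brass plug lies in it, its top 2.8 mm below the face until marked.
- spot_a (a joint): How far the brass plug of plate_a has been driven in (m): 0 unmarked, up to 0.003 marked. It is tight: it yields only above about 16 N, more than the punch passes on before its spring snaps, and stays where it is driven.
- plate_b: Blue rack end plate, 120 x 40 x 10 mm (x, y, z), 0.13 kg, lying on the bench, one of 2 or 3. Origin at the centre of its underside; x along its length, z up out of the marked face. A white patch is near its -x end, the marking recess near its +x end. Grip it across the 40 mm width at its middle.
- plate_b_mark (a point): Mouth of the round marking recess of plate_b, 11 mm in diameter, level with the plate's top face, on the long centre line 38 mm from the plate's centre towards +x. A brass plug lies in it, its top 2.8 mm below the face until marked.
- spot_b (a joint): How far the brass plug of plate_b has been driven in (m): 0 unmarked, up to 0.003 marked. It is tight: it yields only above about 16 N, more than the punch passes on before its spring snaps, and stays where it is driven.
- plate_c: Blue rack end plate, 120 x 40 x 10 mm (x, y, z), 0.13 kg, lying on the bench, one of 2 or 3. Origin at the centre of its underside; x along its length, z up out of the marked face. A white patch is near its -x end, the marking recess near its +x end. Grip it across the 40 mm width at its middle.
- plate_c_mark (a point): Mouth of the round marking recess of plate_c, 11 mm in diameter, level with the plate's top face, on the long centre line 38 mm from the plate's centre towards +x. A brass plug lies in it, its top 2.8 mm below the face until marked.
- spot_c (a joint): How far the brass plug of plate_c has been driven in (m): 0 unmarked, up to 0.003 marked. It is tight: it yields only above about 16 N, more than the punch passes on before its spring snaps, and stays where it is driven.
- punch: Spring centre punch, 0.19 kg, upright in its stand. Origin: centre of the underside of its orange collar; z up its axis. Collar 30 mm diameter, z 0 to 7 mm; ribbed dark grip 20 mm diameter, z 7 to 48 mm (top); steel nose 14 mm diameter down to z -22; sliding 4 mm point to z -38 mm. Grip the ribs from above, fingertips just over the collar, so that they push on it.
- punch_point (a point): The lower end of the punch's sliding point (on the punch's axis, 38 mm below its origin when out).
- punch_tip (a joint): How far the point is pushed into the punch (m): 0 out, 0.0095 fully in. Resistance climbs to 12.5 N near 0.005, then the hidden spring snaps and it falls to 3 N at 0.0095; there the point bears solidly and drives the plug (16 N, 3 mm). It springs out when lifted. Some 12.5 to 13.5 mm of travel from first touch on a plug does both.
- stand: Black punch stand, 70 x 70 x 44 mm, fixed to the bench (a rubber mat under it). Origin at the centre of its underside, z up.
- stand_mouth (a point): Centre of the mouth of the stand's hole, on its top face: a 20 mm hole, right through, with a 3 mm chamfer, that takes the punch's nose; the orange collar rests on the top face around it (the punch's origin then lies at this point).
- rack: Grey sloping rack fixed to the bench, 300 mm wide in y, side frames at y +-138 to 150. Origin on the bench midway under the hinge of its yellow bail; x points from the bail to the back, z up. Back lip: inner face at x 129, top at z 85 mm. With the bail open its bar (at x 17, z 80 mm) and the rear rail (x 102, z 57) form a 15 degree slope falling towards +x.
- rack_seat (a point): Where the underside centre of a plate laid in the middle of the open rack comes to lie: rack x 56, y 0, z 74 mm, x slack about 10 mm either way, plate length along rack x, tilted down 15 degrees towards +x. Three plates fit side by side, at rack y -80, 0 and 80 mm. Fixed in the rack.
- rack_rail (a point): Middle of the rack's fixed steel rear rail (on its axis), 10 mm in diameter, along the rack's y.
- bail_bar (a point): Middle of the yellow round cross bar of the bail (on its axis), 10 mm in diameter, 270 mm long along the rack's y. Can be pinched from above, and turns between the fingers.
- bail (a joint): Angle of the yellow bail (rad) about a hinge along rack y at rack x 0, z 22 mm; radius to the bar 60 mm. 0: folded flat, bar at x -60 mm. It swings up and over to +x: bar at x = -60 cos(angle), z = 22 + 60 sin(angle) mm. Upright at 1.57; past that its weight takes it to its stop at 1.85, where it holds alone; before that it falls back.
- tube_rack: Bystander: white foam rack 90 x 170 x 82 mm with red-capped tubes. Origin at the centre of its underside.
- jar: Bystander: small specimen jar with a yellow cap, 52 mm in diameter, 65 mm high. Origin at the centre of its underside.
- tip_box: Bystander: white pipette tip box with a blue lid, 87 x 127 x 67 mm. Origin at the centre of its underside.
- timer: Bystander: grey bench timer lying flat, 60 x 75 x 18 mm. Origin at the centre of its underside.

How it is judged:
By the outcome, as a careful person would: the job done as asked, in the order asked, and still so for the second after the job is handed in, with the robot touching nothing.
Of plate_a, plate_b, plate_c only 2 to 3 are there at a start; the rules pass over those that are not, and their reading is None.
At some moment in a run one of plate_a, plate_b, plate_c may be knocked a few centimetres aside while the robot is not near it.
It also fails if it takes over 210 s, if anything falls off the work surface, if the arm or the gripper's body presses on something with over 40 N, if the wrist force passes 120 N, or if a joint passes its speed limit or range.

## Working session

There is one attempt and no reset: what is moved stays moved. The work goes in short steps, Python scripts to look and compute and a tool call to move; the robot and the scene stay as the last step left them, time stands still between calls to the robot, and variables do not carry over. Pictures are saved under pics/ and viewed, about 12 in all and at most 16, crops included, and the job is handed in when it is done.

Besides the shell and the picture viewer there is one more tool, called after "Emit:" in YAML: its name, and indented under it one key for each argument. drive_tool: Moves the arm, as the interface text tells. Its arguments: {"type":"object","properties":{"targets":{"type":"array"}},"required":["targets"]}

```bash
mkdir -p pics; cat > h.py <<'E'
import numpy as np, cv2
from rig import *
def snap(n,f):
    c=calibration(n); im=read_camera(n); cv2.imwrite(f'pics/{f}.png',cv2.cvtColor(im,cv2.COLOR_RGB2BGR)); return im,c
def ray(c,u,v):
    R=np.array(c['R']);t=np.array(c['t']);d=R.T@np.array([(u-c['cx'])/c['fx'],(v-c['cy'])/c['fy'],1]);return -R.T@t,d
def onz(c,u,v,z):
    o,d=ray(c,u,v);return o+d*(z-o[2])/d[2]
def proj(c,X):
    p=np.array(c['R'])@np.array(X)+np.array(c['t']);return c['fx']*p[0]/p[2]+c['cx'],c['fy']*p[1]/p[2]+c['cy']
E
python3 - <<'E'
from h import *
print(observe())
a,c=snap('top','t0');b,d=snap('scene','s0')
print(c,d)
E
```

```text
{'time_s': 0.0, 'joints': array([-1.23989597,  0.3217968 , -0.07005712,  1.45168414,  0.02258396,
        1.37080774, -0.05684222]), 'joint_vel': array([ 0.0001232 ,  0.00150227,  0.00098509, -0.00057791,  0.00096214,
       -0.00110521, -0.00079427]), 'joint_efforts': array([-5.37128126e-04, -4.91282344e+01, -4.04102392e-01, -3.12535536e+01,
       -6.37565064e-02,  4.35763830e-02,  1.84482592e-04]), 'eef_pos': array([0.20237676, 0.61710045, 0.22147373]), 'tcp_rot': array([ 0.11084621,  0.69833134, -0.11218848,  0.6981835 ]), 'force': array([-0.14298132, -0.22379813, -0.28777663]), 'torque': array([0.02752915, 0.06358493, 0.01815403]), 'finger_gap': 0.08690847966043588}
{'fx': 379.77256322717903, 'fy': 379.77256322717903, 'cx': 278.3129463623304, 'cy': 211.7557907033677, 'R': array([[-0.02568744, -0.99952236, -0.01718185],
       [-0.99169005,  0.02764599, -0.12564448],
       [ 0.12605948,  0.01381159, -0.99192653]]), 't': array([-0.04669121,  0.62500001,  0.90887856])} {'fx': 402.68640688150265, 'fy': 402.68640688150265, 'cx': 275.25941181613433, 'cy': 215.17009824836103, 'R': array([[ 0.71522934,  0.69875212, -0.01387317],
       [ 0.60448496, -0.62845848, -0.48952821],
       [-0.35077759,  0.34173882, -0.87187709]]), 't': array([-0.39170102, -0.3901206 ,  1.15934026])}
```

View pics/t0.png

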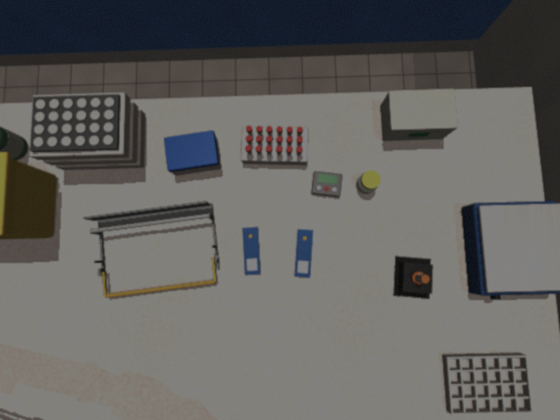

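View pics/s0.png

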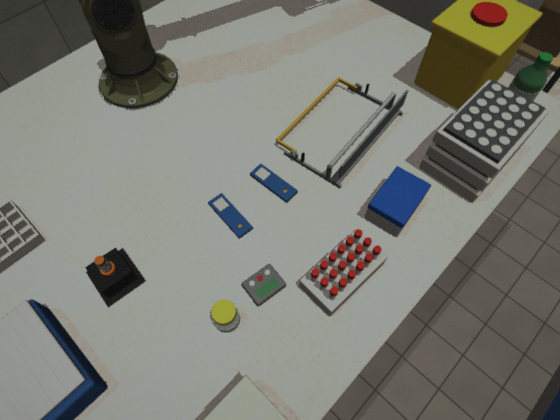

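The views show two plates: top view at (251,250) and (304,252), patch end toward the robot. The rack is at about (160,250) with its bail folded at row ~290, and the punch is in its stand at (420,278). The timer, jar, tube rack and tip box are also visible.

```bash
cat >> h.py <<'E'
def hsv(im): return cv2.cvtColor(im,cv2.COLOR_RGB2HSV)
def mask(im,lo,hi,roi=None):
    m=cv2.inRange(hsv(im),lo,hi)
    if roi is not None:
        k=np.zeros_like(m);x0,y0,x1,y1=roi;k[y0:y1,x0:x1]=1;m=m*k
    return m
def blobs(m,amin=8):
    n,l,s,c=cv2.connectedComponentsWithStats(m)
    return [(int(s[i,4]),c[i].round(1),s[i,:4].tolist(),np.argwhere(l==i)[:,::-1]) for i in range(1,n) if s[i,4]>=amin]
def plates(im,c,roi,zt=.010):
    out=[]
    for b in blobs(mask(im,(100,120,40),(130,255,255),roi),150):
        hull=cv2.convexHull(b[3].astype(np.float32))
        W=np.array([onz(c,u,v,zt)[:2] for u,v in hull[:,0]],np.float32)
        (x,y),s,a=cv2.minAreaRect(W*1000); out.append(((x/1000,y/1000),s,a,b[1]))
    return out
E
python3 - <<'E'
from h import *
rd=lambda f:cv2.cvtColor(cv2.imread(f'pics/{f}.png'),cv2.COLOR_BGR2RGB)
T,S=rd('t0'),rd('s0');ct,cs=calibration('top'),calibration('scene')
print(observe()['time_s'])
for n,im,c,roi in (('top',T,ct,(235,210,330,290)),('scene',S,cs,(195,150,305,245))):
    for p in plates(im,c,roi):print(n,'plate',p)
    r=roi
    for b in blobs(mask(im,(0,0,150),(179,70,255),r),20):print('  white',b[0],b[1],b[2],onz(c,*b[1],.01))
    for b in blobs(mask(im,(8,60,90),(35,255,255),r),3):print('  brass',b[0],b[1],onz(c,*b[1],.01))
for n,im,c,roi in (('top',T,ct,(90,240,230,310)),('scene',S,cs,(270,70,375,165))):
    for b in blobs(mask(im,(15,120,90),(32,255,255),roi),30):
        print(n,'bail',b[0],b[1],b[2]);P=b[3]
        W=np.array([onz(c,u,v,.022)[:2] for u,v in P])
        (cx,cy),s,a=cv2.minAreaRect((W*1000).astype(np.float32));print('  rect',cx,cy,s,a)
for n,im,c,roi in (('top',T,ct,(385,245,445,310)),('scene',S,cs,(80,240,150,310))):
    for b in blobs(mask(im,(0,140,90),(15,255,255),roi),5):print(n,'orange',b[0],b[1],b[2],onz(c,*b[1],.051),onz(c,*b[1],.092))
    for b in blobs(mask(im,(0,0,0),(179,255,45),roi),200):
        print(n,'stand',b[0],b[1],b[2])
big=np.hstack([cv2.resize(T[235:310,85:235],None,fx=4,fy=4,interpolation=2)[:300],cv2.resize(T[240:315,380:430+25],None,fx=4,fy=4,interpolation=2)])
big2=np.hstack([cv2.resize(S[65:165,270:370+10],None,fx=4,fy=4,interpolation=2)[:300],cv2.resize(S[240:315,75:155],None,fx=4,fy=4,interpolation=2)])
w=max(big.shape[1],big2.shape[1]);q=lambda a:np.hstack([a,np.zeros((a.shape[0],w-a.shape[1],3),np.uint8)])
o=np.vstack([q(big),q(big2)]);o=cv2.resize(o,(min(800,o.shape[1]),o.shape[0]));cv2.imwrite('pics/z0.png',cv2.cvtColor(o,cv2.COLOR_RGB2BGR));print(o.shape)
E
```

```text
0.1
top plate ((0.53004345703125, 0.009045351982116699), (114.87020111083984, 35.37346267700195), 2.209249496459961, array([250.9, 246.1]))
top plate ((0.5283557739257813, -0.12466909790039063), (34.98171615600586, 99.45282745361328), 84.33255767822266, array([303.7, 246. ]))
  brass 9 [250.1 235.3] [0.56857888 0.01065515 0.01      ]
  brass 12 [304.5 237.5] [ 0.55925351 -0.12801664  0.01      ]
scene plate ((0.5305255126953125, 0.008878780364990234), (118.50647735595703, 40.63312911987305), 2.5383245944976807, array([275.8, 184.5]))
scene plate ((0.5220620727539063, -0.12382530212402344), (39.05293655395508, 119.41596221923828), 84.42061614990234, array([232.2, 217.6]))
  white 8357 [247.8 197.7] [195, 150, 110, 95] [ 0.51957396 -0.06344145  0.01      ]
  white 28 [299.9 151.8] [297, 150, 8, 8] [0.51611092 0.12101845 0.01      ]
  white 80 [262.3 173.2] [256, 168, 13, 11] [0.49437804 0.00957701 0.01      ]
  white 91 [220.5 203.7] [214, 198, 14, 12] [ 0.48546587 -0.11901158  0.01      ]
  brass 6 [294.5 150.3] [0.50307888 0.11513164 0.01      ]
  brass 10 [284.7 190.3] [0.56787815 0
[... 272 characters left out ...]

  rect 466.4169616699219 243.912109375 (60.874385833740234, 284.83465576171875) 6.133951663970947
top orange 26 [415.1 275.4] [413, 272, 8, 10] [ 0.45905396 -0.38759967  0.051     ] [ 0.46104066 -0.37385894  0.092     ]
top orange 54 [424.9 278.6] [421, 275, 9, 8] [ 0.45091775 -0.41038743  0.051     ] [ 0.45326381 -0.39564021  0.092     ]
top stand 1154 [411.3 277. ] [394, 257, 38, 41]
scene orange 67 [ 98.9 260. ] [94, 256, 10, 9] [ 0.42766461 -0.39607411  0.051     ] [ 0.45424901 -0.39454828  0.092     ]
scene orange 70 [108.6 269.4] [100, 261, 15, 14] [ 0.45957868 -0.39394531  0.051     ] [ 0.48444905 -0.39253381  0.092     ]
scene stand 1660 [115.4 276.7] [86, 249, 58, 57]
(600, 800, 3)
```

View pics/z0.png

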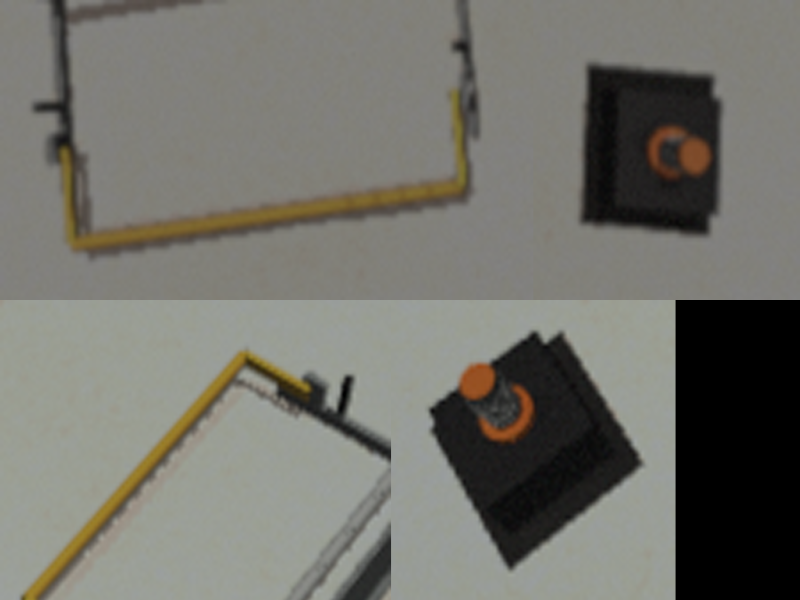

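Positions agree between views to a few mm: punch axis ≈(0.454,-0.395), plates ≈(0.530,0.009) and (0.522,-0.124). Next I'll fit the rack line more exactly.

```bash
python3 - <<'E'
from h import *
from scipy.spatial.transform import Rotation as Ro
rd=lambda f:cv2.cvtColor(cv2.imread(f'pics/{f}.png'),cv2.COLOR_BGR2RGB)
T,S=rd('t0'),rd('s0');ct,cs=calibration('top'),calibration('scene')
for n,im,c,roi in (('top',T,ct,(110,270,212,305)),('scene',S,cs,(270,80,333,165))):
    m=mask(im,(15,100,70),(35,255,255),roi)
    P=np.vstack([b[3] for b in blobs(m,20)])
    W=np.array([onz(c,u,v,.022)[:2] for u,v in P])
    vx,vy,x0,y0=cv2.fitLine((W*1000).astype(np.float32),cv2.DIST_HUBER,0,.01,.01).ravel()
    print(n,'bar line dir yaw',np.degrees(np.arctan2(-vx*np.sign(vy),abs(vy))),'x at y=240',x0+(240-y0)*vx/vy)
# full bail extents along rack y
for n,im,c,roi in (('top',T,ct,(90,240,230,310)),('scene',S,cs,(270,70,375,165))):
    P=np.vstack([b[3] for b in blobs(mask(im,(15,120,90),(32,255,255),roi),30)])
    W=np.array([onz(c,u,v,.022)[:2] for u,v in P]);th=np.radians(5.9)
    y=W@[-np.sin(th),np.cos(th)];x=W@[np.cos(th),np.sin(th)];print(n,'y ext',y.min(),y.max(),'x ext',x.min(),x.max())
    bar=y[x<x.min()+.02];print('   bar y',bar.min(),bar.max())
print(Ro.from_quat(observe()['tcp_rot']).as_matrix().round(3))
E
```

```text
top bar line dir yaw 5.9814396 x at y=240 440.94794
scene bar line dir yaw 7.1929455 x at y=240 440.71347
top y ext 0.049415110195261985 0.331915114122584 x ext 0.45916003791867416 0.5224350297345812
   bar y 0.04994501812685787 0.3302025280755007
scene y ext 0.05224880042880343 0.3371904697529129 x ext 0.4581292095370309 0.5200304326714563
   bar y 0.05267651214385624 0.3350210261217827
[[-0.     0.311  0.95 ]
 [-0.002  0.95  -0.311]
 [-1.    -0.002  0.   ]]
```

Emit:
drive_tool:
  targets:
    - [[0.06, -0.095, -0.02], -10, 1]
    - [[0.09, -0.142, -0.03], -20, 1]
    - [[0.12, -0.19, -0.05], -30, 1]
    - [[0.15, -0.237, -0.06], -40, 1]
    - [[0.18, -0.285, -0.07], -50, 1]
    - [[0.21, -0.332, -0.07], -60, 1]
    - [[0.2384, -0.38, -0.07], -66, 1]
    - [[0.2384, -0.38, -0.07], -66, 1]
    - [[0.2384, -0.38, -0.07], -66, 0.5]
    - [[0.2384, -0.38, -0.07], -66, 0.5]

```text
time_s: 1.35
eef_pos: [0.4398, 0.2397, 0.1524]
tcp_rot: [0.473, 0.526, -0.473, 0.525]
force: [0.7, 0.2, -0.5]
finger_gap: 0.0743
```

```bash
python3 - <<'E'
from h import *
from scipy.spatial.transform import Rotation as Ro
print(Ro.from_quat(observe()['tcp_rot']).as_matrix().round(3), observe()['joints'])
im,c=snap('wrist','w1');print(c['R'],c['t'],c['fx'],c['cx'],c['cy'])
print(proj(c,[.441,.238,.022]))
E
```

```text
[[-0.001  0.994  0.105]
 [ 0.     0.105 -0.994]
 [-1.    -0.001 -0.001]] [-0.85172334  0.04824141  0.3100688   1.91649591 -0.01672725  1.17955265
 -0.43026576]
[[ 9.94306126e-01  1.06560297e-01 -4.80150206e-04]
 [ 1.03208075e-01 -9.61885775e-01  2.53226871e-01]
 [ 2.65220811e-02 -2.51834585e-01 -9.67406802e-01]] [-0.46341519  0.17246181  0.37008446] 374.59685031069813 279.4663986027906 210.68739777416457
(np.float64(279.99559326350555), np.float64(203.98061206535925))
```

View pics/w1.png

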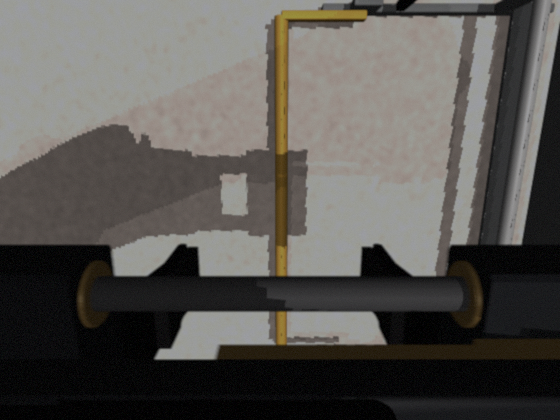

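Emit:
drive_tool:
  targets:
    - [[0.001, 0, -0.05], 0, 0.5]
    - [[0.001, 0, -0.1], 0, 0.5]
    - [[0.001, 0, -0.13], 0, 0.4]
    - [[0.001, 0, -0.142], 0, 0.4]
    - [[0.001, 0, -0.142], 0, 0.0]
    - [[0.001, 0, -0.142], 0, 0.0]
    - [[0.001, 0, -0.142], 0, 0.0]
    - [[0.001, 0, -0.142], 0, 0.0]
    - [[0.001, 0, -0.142], 0, 0.0]

```text
time_s: 2.52
eef_pos: [0.4411, 0.2382, 0.0116]
tcp_rot: [0.474, 0.525, -0.474, 0.524]
force: [-4.5, -0.5, 6.2]
finger_gap: 0.009
```

Emit:
drive_tool:
  targets:
    - [[0.0007, 0.0001, 0.009], 0, 0]
    - [[0.0027, 0.0003, 0.0177], 0, 0]
    - [[0.006, 0.0006, 0.0261], 0, 0]
    - [[0.0104, 0.0011, 0.0339], 0, 0]
    - [[0.016, 0.0017, 0.0409], 0, 0]
    - [[0.0226, 0.0024, 0.047], 0, 0]
    - [[0.0299, 0.0031, 0.052], 0, 0]
    - [[0.0381, 0.004, 0.0559], 0, 0]
    - [[0.0466, 0.0049, 0.0585], 0, 0]
    - [[0.0555, 0.0058, 0.0598], 0, 0]
    - [[0.0643, 0.0068, 0.0598], 0, 0]
    - [[0.0732, 0.0077, 0.0584], 0, 0]

```text
time_s: 4.03
eef_pos: [0.5157, 0.2458, 0.0698]
tcp_rot: [0.474, 0.525, -0.473, 0.525]
force: [-4.3, 1.8, 2.2]
finger_gap: 0.0088
```

Emit:
drive_tool:
  targets:
    - [[0.001, 0, -0.0005], 0, 0]
    - [[0.001, 0, -0.0005], 0, 0.4]
    - [[0.001, 0, -0.0005], 0, 0.5]
    - [[0.001, 0, -0.0005], 0, 0.5]
    - [[0.001, 0, 0.03], 0, 0.5]
    - [[0.001, 0, 0.07], 0, 0.5]
    - [[0, -0.06, 0.08], -5, 0.5]
    - [[0, -0.12, 0.1], -10, 0.5]
    - [[0, -0.12, 0.1], -10, 0.5]

```text
time_s: 5.15
eef_pos: [0.5169, 0.1193, 0.171]
tcp_rot: [0.521, 0.478, -0.519, 0.48]
force: [-0.3, 0.0, 0.6]
finger_gap: 0.0432
```

```bash
python3 - <<'E'
from h import *
print(observe()['joints'].round(2))
im,c=snap('top','t1');S,cs=snap('scene','s1')
m=mask(im,(15,100,70),(35,255,255),(90,200,235,310));bs=blobs(m,20)
for b in bs:print(b[0],b[1],b[2])
o=np.hstack([cv2.resize(im[180:310,80:230],None,fx=2.6,fy=2.6),cv2.resize(S[60:190,250:400],None,fx=2.6,fy=2.6)])
cv2.imwrite('pics/z1.png',cv2.cvtColor(o,cv2.COLOR_RGB2BGR))
E
```

```text
[-0.69  0.1   0.44  1.83 -0.04  1.22 -0.32]
26 [204.5 250.6] [201, 249, 8, 4]
```

View pics/z1.png

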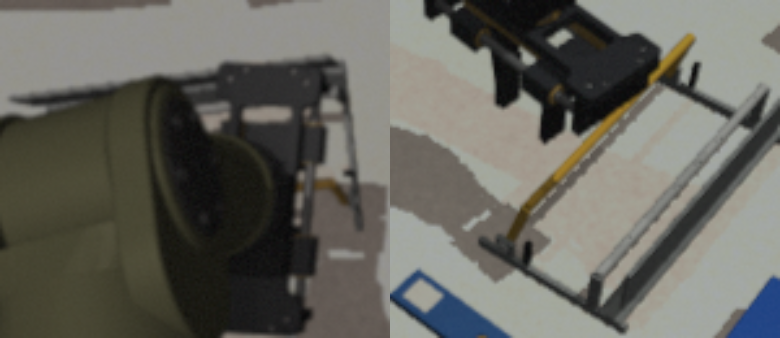

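Emit:
drive_tool:
  targets:
    - [[-0.007, -0.06, 0], 4, 0.6]
    - [[-0.014, -0.115, 0], 4, 0.6]
    - [[-0.021, -0.17, 0], 4, 0.6]
    - [[-0.028, -0.23, 0], 4, 0.6]
    - [[-0.035, -0.285, 0], 4, 0.6]
    - [[-0.042, -0.34, 0], 4, 0.6]
    - [[-0.049, -0.4, 0], 4, 0.6]
    - [[-0.056, -0.455, 0], 4, 0.6]
    - [[-0.063, -0.514, 0], 4, 0.6]
    - [[-0.063, -0.514, 0], 4, 0.6]
    - [[-0.063, -0.514, 0], 4, 0.6]

```text
time_s: 6.62
eef_pos: [0.4531, -0.387, 0.1678]
tcp_rot: [0.5, 0.501, -0.5, 0.499]
force: [-0.3, -0.0, -0.2]
finger_gap: 0.0523
```

```bash
python3 - <<'E'
from h import *
from scipy.spatial.transform import Rotation as Ro
o=observe();print(o['eef_pos'],o['joints'].round(2),Ro.from_quat(o['tcp_rot']).as_matrix()[:,1].round(3))
im,c=snap('wrist','w2');print(proj(c,[.4537,-.395,.092]),proj(c,[.4537,-.395,.051]),proj(c,list(o['eef_pos'][:2])+[.092]))
for b in blobs(mask(im,(0,140,60),(15,255,255)),20):print(b[0],b[1],b[2],onz(c,*b[1],.092),onz(c,*b[1],.051))
E
```

```text
[ 0.45313413 -0.38696129  0.16783483] [-0.04  0.31  0.85  1.69 -0.25  1.25  0.86] [ 1.    -0.    -0.001]
(np.float64(279.4771038398378), np.float64(232.60274498286603)) (np.float64(279.5452453713591), np.float64(216.1724046610235)) (np.float64(278.6306088199435), np.float64(221.00101726732902))
418 [280.3 206.8] [262, 196, 38, 29] [ 0.45422258 -0.37729585  0.092     ] [ 0.45427173 -0.38754577  0.051     ]
647 [280.5 231.3] [266, 218, 30, 28] [ 0.45437948 -0.39408982  0.092     ] [ 0.45445572 -0.40723789  0.051     ]
```

View pics/w2.png

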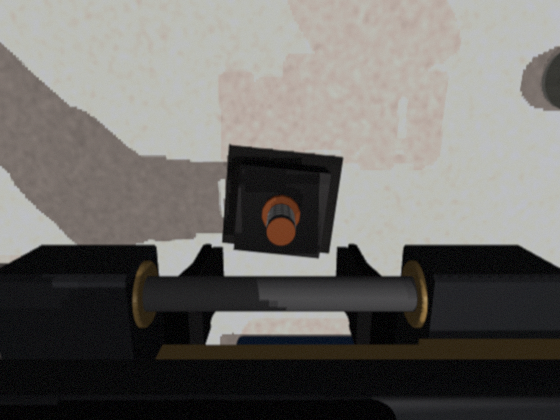

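Emit:
drive_tool:
  targets:
    - [[0.0017, -0.0062, 0], 0, 0.6]
    - [[0.0017, -0.0062, -0.03], 0, 0.6]
    - [[0.0017, -0.0062, -0.06], 0, 0.6]
    - [[0.0017, -0.0062, -0.09], 0, 0.6]
    - [[0.0017, -0.0062, -0.11], 0, 0.6]
    - [[0.0017, -0.0062, -0.1155], 0, 0.6]
    - [[0.0017, -0.0062, -0.1155], 0, 0.6]
    - [[0.0017, -0.0062, -0.1155], 0, 0.6]
    - [[0.0017, -0.0062, -0.1155], 0, 0.6]

```text
time_s: 7.8
eef_pos: [0.4543, -0.3953, 0.0544]
tcp_rot: [0.501, 0.499, -0.5, 0.5]
force: [-1.0, -0.6, 0.5]
finger_gap: 0.0523
```

Emit:
drive_tool:
  targets:
    - [[0, 0.0005, -0.0015], 0, 0.6]
    - [[0, 0.0005, -0.0015], 0, 0]
    - [[0, 0.0005, -0.0015], 0, 0]
    - [[0, 0.0005, -0.0015], 0, 0]
    - [[0, 0.0005, -0.0015], 0, 0]
    - [[0, 0.0005, -0.0015], 0, 0]

```text
time_s: 8.55
eef_pos: [0.4538, -0.3944, 0.052]
tcp_rot: [0.501, 0.499, -0.501, 0.499]
force: [-0.1, -0.2, -0.1]
finger_gap: 0.0193
```

Emit:
drive_tool:
  targets:
    - [[0, 0, 0.03], 0, 0]
    - [[0, 0, 0.06], 0, 0]
    - [[0, 0, 0.08], 0, 0]
    - [[0, 0, 0.08], 0, 0]

```text
time_s: 9.05
eef_pos: [0.4545, -0.3949, 0.1332]
tcp_rot: [0.501, 0.498, -0.5, 0.5]
force: [-0.0, -0.4, -2.5]
finger_gap: 0.0191
```

```bash
cat >> h.py <<'E'
def findall(tag,troi=(225,200,340,300),sroi=(190,140,320,260)):
    o=observe();print(round(o['time_s'],2),o['eef_pos'].round(4),'F',o['force'].round(1),'gap',round(o['finger_gap'],4))
    for n,roi in (('top',troi),('scene',sroi)):
        im,c=snap(n,f'{n}_{tag}')
        for p in plates(im,c,roi):print(n,'plate',np.round(p[0],4),np.round(p[1],0),round(p[2],1),p[3])
        for b in blobs(mask(im,(8,90,90),(35,255,255),roi),4):print('  brass',b[0],b[1],onz(c,*b[1],.01).round(4))
E
python3 -c "
from h import *
findall('2')"
```

```text
9.05 [ 0.4545 -0.3949  0.1332] F [-0.  -0.4 -2.5] gap 0.0191
top plate [0.5301 0.0091] [115.  35.] 2.3 [250.9 245.9]
top plate [ 0.5395 -0.1259] [35. 77.] 84.4 [303.9 245.6]
  brass 7 [250.  235.3] [0.5686 0.0109 0.01  ]
  brass 8 [304.5 238. ] [ 0.558 -0.128  0.01 ]
scene plate [0.5305 0.0092] [119.  40.] 2.5 [275.8 184.5]
scene plate [ 0.522  -0.1238] [ 39. 119.] 84.7 [232.1 217.6]
  brass 7 [302.6 140.6] [0.4967 0.1523 0.01  ]
  brass 7 [285.  190.3] [0.5684 0.012  0.01  ]
  brass 11 [239.5 225.4] [ 0.5593 -0.1274  0.01  ]
```

Emit:
drive_tool:
  targets:
    - [[0.022, 0.055, 0], 0, 0]
    - [[0.044, 0.11, 0], 0, 0]
    - [[0.066, 0.165, 0], 0, 0]
    - [[0.088, 0.22, 0], 0, 0]
    - [[0.105, 0.2663, 0], 0, 0]
    - [[0.105, 0.2663, -0.03], 0, 0]
    - [[0.105, 0.2663, -0.06], 0, 0]
    - [[0.105, 0.2663, -0.06], 0, 0]
    - [[0.105, 0.2663, -0.06], 0, 0]

```text
time_s: 10.28
eef_pos: [0.5589, -0.1284, 0.0722]
tcp_rot: [-0.501, -0.499, 0.501, -0.499]
force: [-0.2, -0.5, -2.6]
finger_gap: 0.0188
```

```bash
python3 - <<'E'
from h import *
o=observe();p=o['eef_pos'];print(p)
im,c=snap('wrist','w3');S,cs=snap('scene','s3')
print('point w',proj(c,[p[0],p[1],p[2]-.09+.044-.052+.052-.044]),'mark w',proj(c,[.5593,-.1277,.01]))
pt=[p[0],p[1],p[2]-.0462]
print('scene point',proj(cs,pt),'mark',proj(cs,[.5593,-.1277,.01]))
u,v=map(int,proj(cs,[.5593,-.1277,.01]));cr=cv2.resize(S[v-50:v+25,u-50:u+50],(600,450),interpolation=cv2.INTER_CUBIC)
cv2.imwrite('pics/z3.png',cv2.cvtColor(cr,cv2.COLOR_RGB2BGR));print(u-50,v-50)
E
```

```text
[ 0.55886689 -0.12844352  0.07221067]
point w (np.float64(278.4735255531371), np.float64(215.1457213739472)) mark w (np.float64(279.0522567810649), np.float64(225.81747393875008))
scene point (np.float64(238.39418255970813), np.float64(222.21788462168723)) mark (np.float64(239.4282013298858), np.float64(225.48348739914388))
189 175
```

View pics/z3.png

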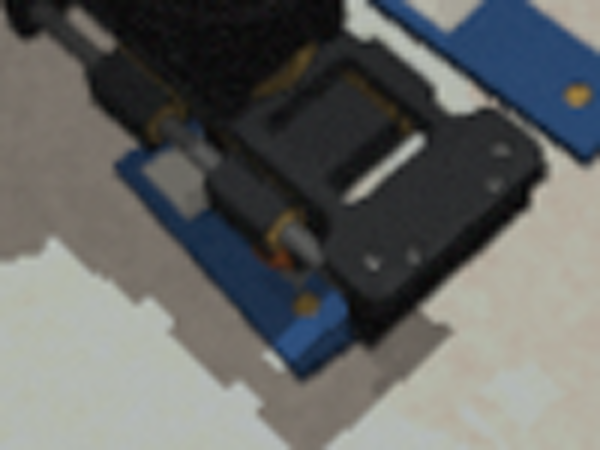

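View pics/w3.png

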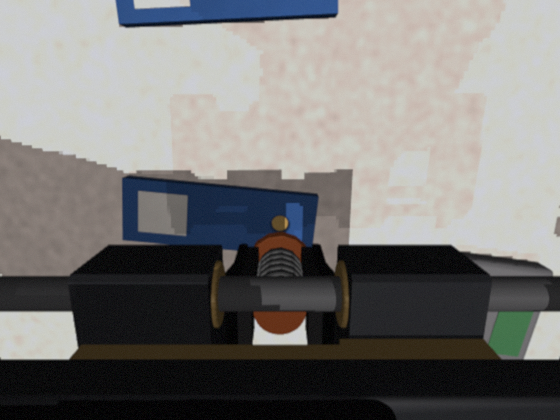

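```bash
python3 - <<'E'
from h import *
c=calibration('wrist');im=cv2.cvtColor(cv2.imread('pics/w3.png'),cv2.COLOR_BGR2RGB)
for b in blobs(mask(im,(12,90,60),(35,255,255),(255,205,310,233)),10):print(b[0],b[1],b[2],onz(c,*b[1],.0072),onz(c,*b[1],.01))
for b in blobs(mask(im,(0,150,50),(12,255,255)),20):print(b[0],b[1],b[2])
for p in plates(im,c,(100,160,330,260)):print(p)
E
```

```text
189 [279.5 222.9] [272, 216, 16, 15] [ 0.56047485 -0.12695284  0.0072    ] [ 0.56047023 -0.12611927  0.01      ]
720 [279.2 243.6] [255, 232, 50, 29]
856 [279.2 320.3] [253, 311, 53, 22]
((0.5226492919921875, -0.12247309112548828), (41.04803466796875, 119.0029067993164), 84.40171813964844, array([223. , 213.2]))
```

Emit:
drive_tool:
  targets:
    - [[0.0007, 0.0008, 0], 0, 0]
    - [[0.0007, 0.0008, -0.01], 0, 0]
    - [[0.0007, 0.0008, -0.017], 0, 0]
    - [[0.0007, 0.0008, -0.019], 0, 0]
    - [[0.0007, 0.0008, -0.0205], 0, 0]
    - [[0.0007, 0.0008, -0.022], 0, 0]
    - [[0.0007, 0.0008, -0.022], 0, 0]
    - [[0.0007, 0.0008, -0.022], 0, 0]

```text
time_s: 11.38
eef_pos: [0.5593, -0.1271, 0.0506]
tcp_rot: [0.501, 0.5, -0.501, 0.499]
force: [-3.4, 0.9, 5.5]
finger_gap: 0.0194
```

Emit:
drive_tool:
  targets:
    - [[0, 0, -0.0015], 0, 0]
    - [[0, 0, -0.003], 0, 0]
    - [[0, 0, -0.0045], 0, 0]
    - [[0, 0, -0.006], 0, 0]
    - [[0, 0, -0.0072], 0, 0]
    - [[0, 0, -0.0084], 0, 0]
    - [[0, 0, -0.0092], 0, 0]
    - [[0, 0, -0.0092], 0, 0]

```text
time_s: 12.38
eef_pos: [0.5596, -0.1272, 0.0423]
tcp_rot: [0.501, 0.5, -0.5, 0.499]
force: [-7.4, 1.8, 13.3]
finger_gap: 0.0195
```

Emit:
drive_tool:
  targets:
    - [[0, 0, -0.0006], 0, 0]
    - [[0, 0, -0.0012], 0, 0]
    - [[0, 0, -0.0012], 0, 0]

```text
time_s: 12.75
eef_pos: [0.5596, -0.1272, 0.0412]
tcp_rot: [0.501, 0.5, -0.5, 0.499]
force: [-6.1, 2.1, 13.3]
finger_gap: 0.0192
```

Emit:
drive_tool:
  targets:
    - [[0, 0, -0.0008], 0, 0]
    - [[0, 0, -0.0014], 0, 0]
    - [[0, 0, -0.0014], 0, 0]

```text
time_s: 13.12
eef_pos: [0.5596, -0.1272, 0.0399]
tcp_rot: [0.501, 0.5, -0.5, 0.499]
force: [-6.6, 1.8, 13.8]
finger_gap: 0.019
```

Emit:
drive_tool:
  targets:
    - [[0, 0, -0.0007], 0, 0]
    - [[0, 0, -0.0012], 0, 0]
    - [[0, 0, -0.0012], 0, 0]

```text
time_s: 13.5
eef_pos: [0.5597, -0.1273, 0.0397]
tcp_rot: [0.501, 0.5, -0.5, 0.499]
force: [-8.5, 2.5, 21.7]
finger_gap: 0.0192
```

Emit:
drive_tool:
  targets:
    - [[0, 0, 0.01], 0, 0]
    - [[0, 0, 0.035], 0, 0]
    - [[0, 0, 0.06], 0, 0]
    - [[0, 0, 0.06], 0, 0]

```text
time_s: 14.0
eef_pos: [0.5614, -0.1277, 0.0985]
tcp_rot: [0.502, 0.498, -0.5, 0.501]
force: [-0.2, -0.6, -2.6]
finger_gap: 0.0194
```

```bash
python3 - <<'E'
from h import *
findall('4')
im,c=snap('wrist','w4')
for p in plates(im,c,(0,0,560,250)):print('w',p)
for b in blobs(mask(im,(12,90,60),(35,255,255),(0,0,560,233)),10):print(b[0],b[1],b[2],onz(c,*b[1],.0072))
E
```

```text
14.0 [ 0.5614 -0.1277  0.0985] F [-0.2 -0.6 -2.6] gap 0.0194
top plate [0.537  0.0095] [100.  35.] 2.5 [250.7 243.9]
  brass 9 [250.1 235.3] [0.5686 0.0107 0.01  ]
scene plate [0.5305 0.0089] [119.  41.] 2.5 [276.7 184.1]
scene plate [ 0.5221 -0.1236] [ 39. 119.] 84.4 [232.2 219.7]
  brass 8 [302.2 140.5] [0.4958 0.1518 0.01  ]
  brass 7 [285.  190.3] [0.5684 0.012  0.01  ]
  brass 5 [234.8 204.8] [ 0.5118 -0.0979  0.01  ]
  brass 9 [239.7 225.6] [ 0.56   -0.1275  0.01  ]
w ((0.5307640380859375, -0.002852751731872559), (19.76366424560547, 118.7344741821289), 89.93955993652344, array([237.9,  16.8]))
w ((0.52182861328125, -0.12185475158691406), (39.94050979614258, 117.76560974121094), 84.41211700439453, array([230.7, 207.7]))
146 [278.3 214.4] [272, 208, 14, 13] [ 0.55921341 -0.12621561  0.0072    ]
```

View pics/w4.png

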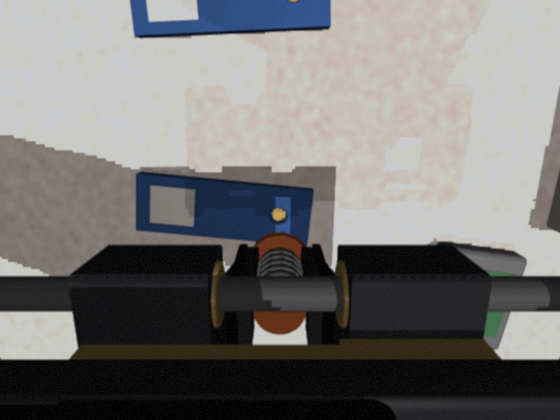

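Emit:
drive_tool:
  targets:
    - [[0.003, 0.046, 0], 0, 0]
    - [[0.006, 0.092, 0], 0, 0]
    - [[0.0088, 0.1381, 0], 0, 0]
    - [[0.0088, 0.1381, -0.015], 0, 0]
    - [[0.0088, 0.1381, -0.025], 0, 0]
    - [[0.0088, 0.1381, -0.025], 0, 0]
    - [[0.0088, 0.1381, -0.025], 0, 0]

```text
time_s: 15.02
eef_pos: [0.5684, 0.0093, 0.072]
tcp_rot: [-0.501, -0.499, 0.501, -0.499]
force: [-0.3, 0.2, -0.7]
finger_gap: 0.0193
```

```bash
python3 - <<'E'
from h import *
o=observe();print(o['eef_pos'])
im,c=snap('wrist','w5')
for p in plates(im,c,(0,100,560,265)):print('w',p)
for b in blobs(mask(im,(12,90,60),(35,255,255),(240,190,330,233)),10):print(b[0],b[1],b[2],onz(c,*b[1],.0072))
E
```

```text
[0.56837706 0.0093395  0.07200595]
w ((0.530744873046875, 0.0117557954788208), (118.53396606445312, 40.06708908081055), 2.5263588428497314, array([229.7, 215.6]))
192 [279.1 221.3] [272, 214, 16, 15] [0.56884044 0.01225772 0.0072    ]
```

Emit:
drive_tool:
  targets:
    - [[0, 0.0006, 0], 0, 0]
    - [[0, 0.0006, -0.01], 0, 0]
    - [[0, 0.0006, -0.015], 0, 0]
    - [[0, 0.0006, -0.015], 0, 0]
    - [[0, 0.0006, -0.015], 0, 0]

```text
time_s: 15.7
eef_pos: [0.5684, 0.0114, 0.057]
tcp_rot: [-0.501, -0.499, 0.501, -0.499]
force: [-0.0, -1.2, -1.5]
finger_gap: 0.019
```

Aligned; press, with the known end at about z 0.0397.

Emit:
drive_tool:
  targets:
    - [[0, 0, -0.002], 0, 0]
    - [[0, 0, -0.0035], 0, 0]
    - [[0, 0, -0.005], 0, 0]
    - [[0, 0, -0.007], 0, 0]
    - [[0, 0, -0.007], 0, 0]

```text
time_s: 16.32
eef_pos: [0.5686, 0.0115, 0.0506]
tcp_rot: [0.501, 0.499, -0.5, 0.499]
force: [-2.2, -0.7, 6.3]
finger_gap: 0.0195
```

Emit:
drive_tool:
  targets:
    - [[0, 0, -0.0015], 0, 0]
    - [[0, 0, -0.003], 0, 0]
    - [[0, 0, -0.0045], 0, 0]
    - [[0, 0, -0.006], 0, 0]
    - [[0, 0, -0.0075], 0, 0]
    - [[0, 0, -0.009], 0, 0]
    - [[0, 0, -0.0105], 0, 0]
    - [[0, 0, -0.0115], 0, 0]
    - [[0, 0, -0.0115], 0, 0]

```text
time_s: 17.45
eef_pos: [0.5689, 0.0116, 0.0403]
tcp_rot: [0.501, 0.499, -0.5, 0.499]
force: [-4.6, 1.0, 14.1]
finger_gap: 0.0195
```

Emit:
drive_tool:
  targets:
    - [[0, 0, -0.0007], 0, 0]
    - [[0, 0, -0.0014], 0, 0]
    - [[0, 0, -0.0014], 0, 0]

```text
time_s: 17.82
eef_pos: [0.5691, 0.0116, 0.0398]
tcp_rot: [0.501, 0.5, -0.5, 0.499]
force: [-6.2, -0.5, 19.9]
finger_gap: 0.019
```

Emit:
drive_tool:
  targets:
    - [[0, 0, 0.04], 0, 0]
    - [[0, 0, 0.095], 0, 0]
    - [[-0.0165, -0.058, 0.095], 0, 0]
    - [[-0.033, -0.116, 0.095], 0, 0]
    - [[-0.0495, -0.174, 0.095], 0, 0]
    - [[-0.066, -0.232, 0.095], 0, 0]
    - [[-0.0825, -0.29, 0.095], 0, 0]
    - [[-0.099, -0.348, 0.095], 0, 0]
    - [[-0.1145, -0.4058, 0.095], 0, 0]
    - [[-0.1145, -0.4058, 0.095], 0, 0]
    - [[-0.1145, -0.4058, 0.095], 0, 0]
    - [[-0.1145, -0.4058, 0.08], 0, 0]

```text
time_s: 19.32
eef_pos: [0.4557, -0.3931, 0.1172]
tcp_rot: [0.5, 0.499, -0.499, 0.501]
force: [0.4, -0.2, -2.3]
finger_gap: 0.0194
```

```bash
python3 - <<'E'
from h import *
findall('6')
S=cv2.imread('pics/scene_6.png')
cv2.imwrite('pics/z6.png',np.hstack([cv2.resize(S[160:240,200:300],(600,480),interpolation=cv2.INTER_CUBIC)]))
E
```

```text
19.32 [ 0.4557 -0.3931  0.1172] F [ 0.4 -0.2 -2.3] gap 0.0194
top plate [0.5361 0.0092] [103.  35.] 2.4 [250.7 243.9]
top plate [ 0.5205 -0.1239] [ 35. 115.] 84.1 [303.5 248.2]
  brass 7 [250.  235.3] [0.5686 0.0109 0.01  ]
  brass 8 [304.1 237.9] [ 0.5583 -0.127   0.01  ]
scene plate [0.5305 0.0089] [119.  41.] 2.5 [275.7 184.5]
scene plate [ 0.5221 -0.1239] [ 39. 119.] 84.4 [232.2 217.7]
  brass 7 [302.6 140.6] [0.4967 0.1523 0.01  ]
  brass 5 [284.8 190.6] [0.5686 0.0111 0.01  ]
  brass 10 [239.4 225.5] [ 0.5593 -0.1278  0.01  ]
```

View pics/z6.png

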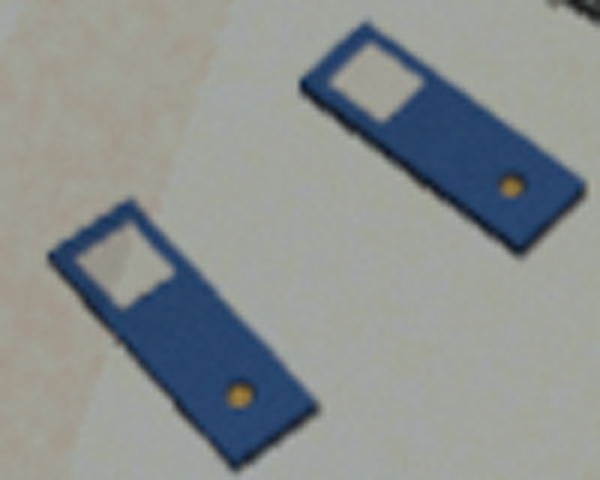

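Both plugs show dark rims, so they sit deeper; the plates have not moved. Now the punch goes into its stand.

Emit:
drive_tool:
  targets:
    - [[0, 0, 0], 0, 0]
    - [[0, 0, -0.015], 0, 0]
    - [[0, 0, -0.03], 0, 0]
    - [[0, 0, -0.045], 0, 0]
    - [[0, 0, -0.055], 0, 0]
    - [[0, 0, -0.061], 0, 0]
    - [[0, 0, -0.0635], 0, 0]
    - [[0, 0, -0.0635], 0, 0]
    - [[0, 0, -0.0635], 0, 0]

```text
time_s: 20.55
eef_pos: [0.4541, -0.3946, 0.054]
tcp_rot: [0.501, 0.499, -0.501, 0.5]
force: [0.8, -0.7, -2.3]
finger_gap: 0.0194
```

Emit:
drive_tool:
  targets:
    - [[0, 0, -0.0016], 0, 0]
    - [[0, 0, -0.0016], 0, 0]
    - [[0, 0, -0.0016], 0, 0.6]
    - [[0, 0, -0.0016], 0, 0.6]
    - [[0, 0, -0.0016], 0, 0.6]
    - [[0, 0, -0.0016], 0, 0.6]
    - [[0, 0, 0.03], 0, 0.6]
    - [[0, 0, 0.06], 0, 0.6]
    - [[0, 0, 0.1], 0, 0.6]
    - [[0, 0, 0.1], 0, 0.6]

```text
time_s: 21.8
eef_pos: [0.4553, -0.3961, 0.157]
tcp_rot: [0.501, 0.497, -0.5, 0.501]
force: [-0.4, -0.1, 0.3]
finger_gap: 0.0525
```

```bash
python3 - <<'E'
from h import *
o=observe();print(o['eef_pos'],o['joints'].round(2))
im,c=snap('wrist','w7')
for b in blobs(mask(im,(0,140,60),(15,255,255)),20):print(b[0],b[1],b[2],'z.092',onz(c,*b[1],.092),'collar',onz(c,b[2][0]+b[2][2]/2,b[2][1]+b[2][2]/2,.051))
E
```

```text
[ 0.45533025 -0.39609132  0.15695606] [-0.06  0.35  0.9   1.69 -0.29  1.23  0.9 ]
454 [276.5 197.5] [257, 186, 40, 31] z.092 [ 0.45452373 -0.37804208  0.092     ] collar [ 0.45474983 -0.39382692  0.051     ]
714 [276.2 222.1] [261, 208, 31, 29] z.092 [ 0.45428041 -0.39394112  0.092     ] collar [ 0.45433591 -0.40727868  0.051     ]
```

Emit:
drive_tool:
  targets:
    - [[0.008, 0.034, 0], 10.5, 0.7]
    - [[0.016, 0.068, 0], 21, 0.7]
    - [[0.024, 0.102, 0], 31.5, 0.7]
    - [[0.032, 0.136, 0], 42, 0.7]
    - [[0.042, 0.17, 0], 52.5, 0.7]
    - [[0.05, 0.204, 0], 63, 0.7]
    - [[0.059, 0.238, 0], 73.5, 0.7]
    - [[0.0677, 0.2707, 0], 84.3, 0.7]
    - [[0.0677, 0.2707, -0.03], 84.3, 0.7]
    - [[0.0677, 0.2707, -0.05], 84.3, 0.7]
    - [[0.0677, 0.2707, -0.05], 84.3, 0.7]
    - [[0.0677, 0.2707, -0.05], 84.3, 0.7]

```text
time_s: 23.35
eef_pos: [0.5215, -0.1238, 0.1037]
tcp_rot: [0.036, 0.706, -0.036, 0.706]
force: [0.5, 0.3, 0.2]
finger_gap: 0.0611
```

```bash
python3 - <<'E'
from h import *
from scipy.spatial.transform import Rotation as Ro
o=observe();print(o['eef_pos'],o['joints'].round(2),Ro.from_quat(o['tcp_rot']).as_matrix()[:,1].round(3))
findall('8')
im,c=snap('wrist','w8')
for p in plates(im,c,(0,0,560,235)):print('w',p)
E
```

```text
[ 0.52151784 -0.1238193   0.10370739] [-0.34  0.19  0.57  1.9  -0.11  1.09  1.75] [ 0.102  0.995 -0.   ]
23.35 [ 0.5215 -0.1238  0.1037] F [0.5 0.3 0.2] gap 0.0611
top plate [0.5359 0.0091] [103.  35.] 3.3 [250.7 244. ]
  brass 9 [250.1 235.3] [0.5686 0.0107 0.01  ]
scene plate [0.5291 0.0091] [121.  40.] 2.5 [275.7 184.4]
scene plate [ 0.5222 -0.1239] [ 39. 119.] 84.4 [232.9 218.2]
  brass 8 [302.2 140.5] [0.4958 0.1518 0.01  ]
  brass 6 [285.  190.5] [0.5688 0.0116 0.01  ]
  brass 10 [239.4 225.5] [ 0.5593 -0.1278  0.01  ]
w ((0.5124041748046875, 0.008823238372802734), (84.4856948852539, 40.038516998291016), 2.0922553539276123, array([468.7, 183. ]))
w ((0.5001753234863281, -0.12062222290039062), (39.30561447143555, 76.39057922363281), 84.20608520507812, array([280.5, 186.3]))
```

View pics/w8.png

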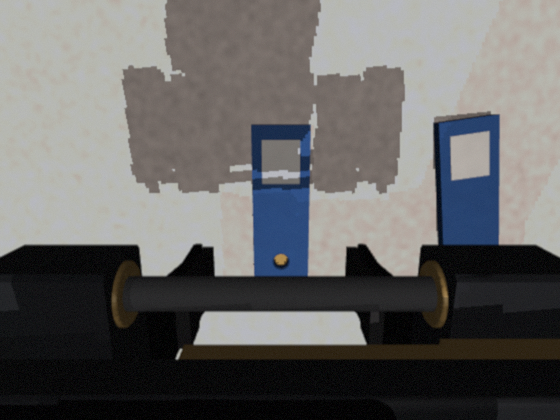

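Emit:
drive_tool:
  targets:
    - [[0, 0, -0.05], 0, 0.7]
    - [[0, 0, -0.08], 0, 0.7]
    - [[0, 0, -0.095], 0, 0.7]
    - [[0, 0, -0.1], 0, 0.7]
    - [[0, 0, -0.1], 0, 0.7]
    - [[0, 0, -0.1], 0, 0]
    - [[0, 0, -0.1], 0, 0]
    - [[0, 0, -0.1], 0, 0]
    - [[0, 0, -0.1], 0, 0]
    - [[0, 0, -0.1], 0, 0]

```text
time_s: 24.75
eef_pos: [0.5219, -0.1236, 0.004]
tcp_rot: [0.036, 0.706, -0.036, 0.706]
force: [-0.7, 1.1, 4.8]
finger_gap: 0.0391
```

Emit:
drive_tool:
  targets:
    - [[0, 0, 0.03], 0, 0]
    - [[0, 0, 0.08], 0, 0]
    - [[0, 0, 0.13], 0, 0]
    - [[0.005, 0.055, 0.146], 2, 0]
    - [[0.01, 0.11, 0.146], 4, 0]
    - [[0.015, 0.165, 0.146], 6, 0]
    - [[0.02, 0.22, 0.146], 8, 0]
    - [[0.026, 0.275, 0.146], 10, 0]
    - [[0.031, 0.33, 0.146], 11.9, 0]
    - [[0.0345, 0.3736, 0.146], 11.9, 0]
    - [[0.0345, 0.3736, 0.146], 11.9, 0]
    - [[0.0345, 0.3736, 0.146], 11.9, 0]

```text
time_s: 26.25
eef_pos: [0.5558, 0.2488, 0.1487]
tcp_rot: [-0.038, 0.707, 0.037, 0.706]
force: [0.3, -1.1, -0.4]
finger_gap: 0.0394
```

```bash
python3 - <<'E'
from h import *
o=observe();print(o['eef_pos'],o['force'].round(1),o['finger_gap'],o['joints'].round(2))
S,c=snap('scene','s9');w,cw=snap('wrist','w9')
a=cv2.resize(S[50:180,240:420],(540,390));b=cv2.resize(w,(260,195));b=np.vstack([b,np.zeros((195,260,3),np.uint8)])
cv2.imwrite('pics/z9.png',cv2.cvtColor(np.hstack([a,b]),cv2.COLOR_RGB2BGR))
findall('9')
E
```

```text
[0.55579792 0.24880082 0.14874709] [ 0.3 -1.1 -0.4] 0.039432896312586875 [-0.73  0.29  0.32  1.66 -0.09  1.21  1.28]
26.35 [0.5563 0.2478 0.1493] F [ 0.2 -0.2 -0.7] gap 0.0394
top plate [0.53   0.0091] [115.  35.] 2.3 [250.8 246. ]
  brass 7 [250.  235.3] [0.5686 0.0109 0.01  ]
scene plate [0.5305 0.0089] [119.  41.] 2.5 [275.8 184.5]
  brass 7 [302.6 140.6] [0.4967 0.1523 0.01  ]
  brass 5 [284.8 190.6] [0.5686 0.0111 0.01  ]
```

View pics/z9.png

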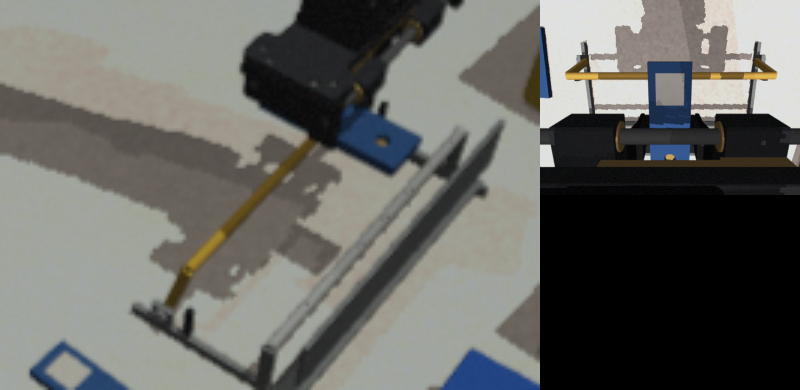

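Emit:
drive_tool:
  targets:
    - [[0, 0, -0.03], 0, 0]
    - [[0, 0, -0.05], 0, 0]
    - [[0, 0, -0.058], 0, 0]
    - [[0, 0, -0.061], 0, 0]
    - [[0, 0, -0.064], 0, 0]
    - [[0, 0, -0.066], 0, 0]
    - [[0, 0, -0.066], 0, 0]

```text
time_s: 27.32
eef_pos: [0.5568, 0.25, 0.0846]
tcp_rot: [-0.037, 0.706, 0.037, 0.707]
force: [-1.0, -1.4, 4.9]
finger_gap: 0.0392
```

Emit:
drive_tool:
  targets:
    - [[0, 0, -0.0015], 0, 0]
    - [[0, 0, -0.003], 0, 0]
    - [[0, 0, -0.0045], 0, 0]
    - [[0, 0, -0.0045], 0, 0]

```text
time_s: 27.82
eef_pos: [0.557, 0.25, 0.0795]
tcp_rot: [-0.037, 0.705, 0.037, 0.707]
force: [1.5, -0.9, 5.5]
finger_gap: 0.0393
```

Emit:
drive_tool:
  targets:
    - [[0, 0, -0.001], 0, 0]
    - [[0, 0, -0.001], 0, 0.5]
    - [[0, 0, -0.001], 0, 0.6]
    - [[0, 0, -0.001], 0, 0.65]
    - [[0, 0, -0.001], 0, 0.65]
    - [[0, 0, 0.02], 0, 0.65]
    - [[0, 0, 0.06], 0, 0.65]
    - [[0, 0, 0.09], 0, 0.65]
    - [[0, -0.06, 0.09], 0, 0.65]
    - [[0, -0.12, 0.09], 0, 0.65]
    - [[0, -0.16, 0.09], 0, 0.65]

```text
time_s: 29.2
eef_pos: [0.5559, 0.0865, 0.1694]
tcp_rot: [-0.036, 0.706, 0.036, 0.706]
force: [1.0, 1.2, 0.5]
finger_gap: 0.0568
```

```bash
python3 - <<'E'
from h import *
o=observe();print(o['eef_pos'],o['force'].round(1),o['finger_gap'],o['joints'].round(2))
findall('10',troi=(100,190,340,300))
S=cv2.imread('pics/scene_10.png');T=cv2.imread('pics/top_10.png')
cv2.imwrite('pics/z10.png',np.hstack([cv2.resize(S[60:180,240:420],(480,320)),cv2.resize(T[190:310,90:210],(320,320))]))
E
```

```text
[0.55593133 0.08653384 0.16936724] [1.  1.2 0.5] 0.05675889996742312 [-0.57  0.17  0.42  1.76 -0.07  1.23  1.53]
29.2 [0.5559 0.0865 0.1694] F [1.  1.2 0.5] gap 0.0568
top plate [0.5427 0.0076] [33. 89.] 89.2 [251.9 244.5]
  brass 7 [250.  235.3] [0.5686 0.0109 0.01  ]
scene plate [0.5306 0.0089] [118.  41.] 2.5 [275.9 184.6]
  brass 4 [302.  140.5] [0.4954 0.1514 0.01  ]
  brass 6 [285.  190.5] [0.5688 0.0116 0.01  ]
```

View pics/z10.png

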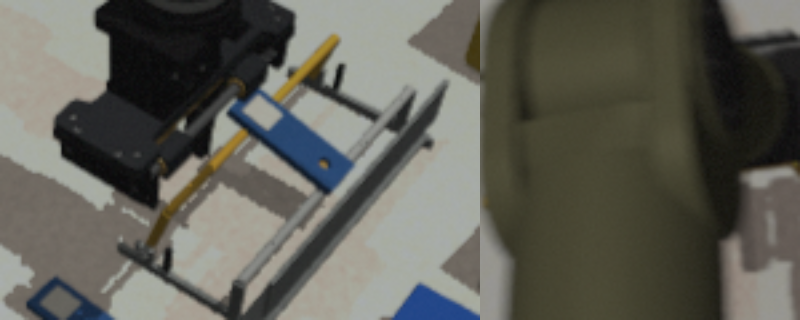

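Emit:
drive_tool:
  targets:
    - [[-0.015, -0.045, 0], -2, 0.7]
    - [[-0.026, -0.0805, 0], -3.7, 0.7]
    - [[-0.026, -0.0805, -0.05], -3.7, 0.7]
    - [[-0.026, -0.0805, -0.1], -3.7, 0.7]
    - [[-0.026, -0.0805, -0.125], -3.7, 0.7]
    - [[-0.026, -0.0805, -0.125], -3.7, 0.7]
    - [[-0.026, -0.0805, -0.125], -3.7, 0.7]

```text
time_s: 30.18
eef_pos: [0.531, 0.0094, 0.0453]
tcp_rot: [-0.014, 0.706, 0.015, 0.708]
force: [-0.2, 0.2, -0.3]
finger_gap: 0.0605
```

```bash
python3 - <<'E'
from h import *
findall('11')
im,c=snap('wrist','w11')
for p in plates(im,c,(0,0,560,235)):print('w',p)
E
```

```text
30.18 [0.531  0.0094 0.0453] F [-0.2  0.2 -0.3] gap 0.0605
scene plate [0.5518 0.0101] [76. 40.] 2.5 [280.  187.1]
  brass 5 [284.8 190.6] [0.5686 0.0111 0.01  ]
w ((0.49939794921875, 0.009477153778076172), (57.42672348022461, 39.08821487426758), 2.476482629776001, array([281.3, 183.7]))
```

Emit:
drive_tool:
  targets:
    - [[0, 0, -0.025], 0, 0.7]
    - [[0, 0, -0.0345], 0, 0.7]
    - [[0, 0, -0.0395], 0, 0.7]
    - [[0, 0, -0.0395], 0, 0.7]
    - [[0, 0, -0.0395], 0, 0]
    - [[0, 0, -0.0395], 0, 0]
    - [[0, 0, -0.0395], 0, 0]
    - [[0, 0, -0.0395], 0, 0]
    - [[0, 0, -0.0395], 0, 0]

```text
time_s: 31.45
eef_pos: [0.5303, 0.0096, 0.0049]
tcp_rot: [-0.014, 0.707, 0.015, 0.707]
force: [-1.6, 0.1, 2.4]
finger_gap: 0.0392
```

Emit:
drive_tool:
  targets:
    - [[0, 0, 0.04], 0, 0]
    - [[0, 0, 0.09], 0, 0]
    - [[0, 0, 0.14], 0, 0]
    - [[0.012, 0.055, 0.146], 2, 0]
    - [[0.024, 0.11, 0.146], 3.7, 0]
    - [[0.0344, 0.1609, 0.146], 3.7, 0]
    - [[0.0344, 0.1609, 0.146], 3.7, 0]
    - [[0.0344, 0.1609, 0.11], 3.7, 0]
    - [[0.0344, 0.1609, 0.095], 3.7, 0]
    - [[0.0344, 0.1609, 0.095], 3.7, 0]
    - [[0.0344, 0.1609, 0.095], 3.7, 0]

```text
time_s: 32.83
eef_pos: [0.5651, 0.1701, 0.1006]
tcp_rot: [-0.037, 0.706, 0.037, 0.707]
force: [-0.4, -0.0, 0.0]
finger_gap: 0.0394
```

Emit:
drive_tool:
  targets:
    - [[0, 0, -0.004], 0, 0]
    - [[0, 0, -0.008], 0, 0]
    - [[0, 0, -0.011], 0, 0]
    - [[0, 0, -0.014], 0, 0]
    - [[0, 0, -0.017], 0, 0]
    - [[0, 0, -0.0195], 0, 0]
    - [[0, 0, -0.0195], 0, 0]

```text
time_s: 33.7
eef_pos: [0.5653, 0.1705, 0.0804]
tcp_rot: [-0.037, 0.705, 0.037, 0.707]
force: [2.0, 0.3, 3.8]
finger_gap: 0.0393
```

Emit:
drive_tool:
  targets:
    - [[0, 0, -0.0015], 0, 0]
    - [[0, 0, -0.0015], 0, 0.5]
    - [[0, 0, -0.0015], 0, 0.6]
    - [[0, 0, -0.0015], 0, 0.6]
    - [[0, 0, -0.0015], 0, 0.6]
    - [[0, 0, 0.02], 0, 0.6]
    - [[0, 0, 0.06], 0, 0.6]
    - [[0, 0, 0.1], 0, 0.6]
    - [[0, -0.06, 0.1], 0, 0.6]
    - [[0, -0.12, 0.1], 0, 0.6]
    - [[0, -0.18, 0.1], 0, 0.6]
    - [[0, -0.24, 0.1], 0, 0.6]

```text
time_s: 35.2
eef_pos: [0.5642, -0.0714, 0.1803]
tcp_rot: [-0.037, 0.706, 0.038, 0.706]
force: [1.2, -0.7, -0.4]
finger_gap: 0.0525
```

Emit:
drive_tool:
  targets:
    - [[-0.01, -0.06, 0.05], 0, 0.6]
    - [[-0.01, -0.12, 0.05], 0, 0.6]
    - [[-0.01, -0.12, 0.05], 0, 0.6]
    - [[-0.01, -0.12, 0.05], 0, 0.6]

```text
time_s: 35.7
eef_pos: [0.5541, -0.1901, 0.2299]
tcp_rot: [-0.036, 0.706, 0.037, 0.706]
force: [0.3, 0.4, 0.4]
finger_gap: 0.0523
```

```bash
python3 - <<'E'
from h import *
o=observe();print(o['time_s'],o['eef_pos'],o['force'].round(1))
T,c=snap('top','t12');S,cs=snap('scene','s12')
for n,im,cc,roi in (('top',T,c,(90,190,235,300)),('scene',S,cs,(255,70,400,175))):
    for p in plates(im,cc,roi,.083):print(n,np.round(p[0],4),np.round(p[1]),round(p[2],1))
cv2.imwrite('pics/z12.png',cv2.cvtColor(np.vstack([np.hstack([cv2.resize(S[60:190,245:425],(540,390)),cv2.resize(T[190:310,90:240],(260,390))]),cv2.resize(S,(800,600))[230:440]]),cv2.COLOR_RGB2BGR))
E
```

```text
35.7 [ 0.55409867 -0.19012581  0.22987536] [0.3 0.4 0.4]
top [0.5649 0.168 ] [113.  38.] 3.1
top [0.5552 0.2479] [113.  36.] 0.9
scene [0.5534 0.2484] [ 43. 134.] 83.9
scene [0.5632 0.1696] [ 42. 132.] 85.6
```

View pics/z12.png

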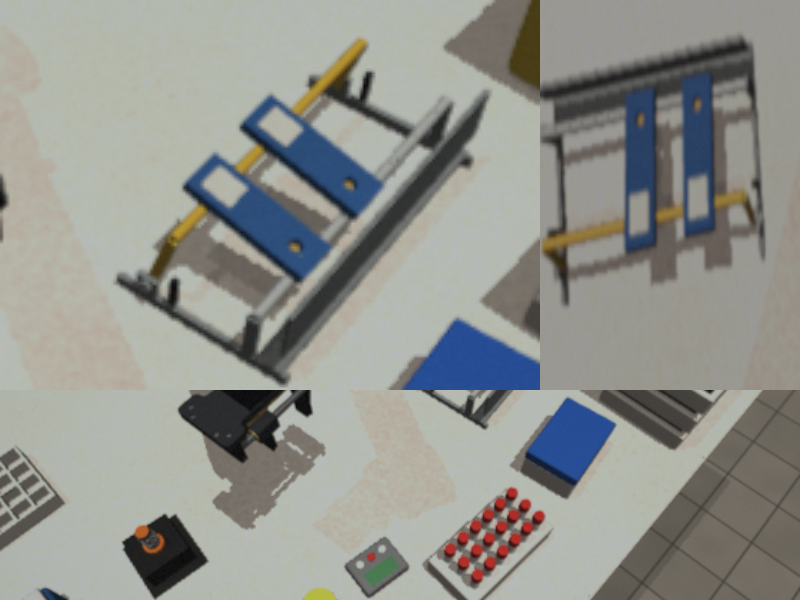

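Both plates rest across bar and rail, bail open, punch upright in its stand.

```bash
python3 -c "
from rig import *
print(job_done())"
```

```text
the job is handed in; nothing more can be done
None
```

The job is done and handed in at about 36 s of robot time; no verdict was reported.

- **Bail:** I pinched the yellow bar and swung it up and over. In the later pictures it stays open by itself.
- **Marking:** There were two plates on the bench. On each, the force held at about 16 N while the plug moved, then rose to 23–24 N, which I take as the plug bottoming. Pictures then showed dark rims around both plugs. I had no direct reading of how far the plugs went in.
- **Punch:** It is back in its stand. The wrist camera showed the cap within about 1 mm of where it was first measured, and the last picture shows it upright.
- **Plates:** The plates lie marked face up at rack y 0 and about −80 mm, across the yellow bar and rear rail. The top and scene views put their centres within about 3 mm of where I aimed.
- **Other things on the bench:** I touched none of them. The last crop shows the timer, tube rack and tip box in view, with the jar only partly in the frame. I compared them by eye, not by measurement.

Two readings disagreed. The wrist camera put the marks about 1 mm further in y than the fixed cameras, so I aimed in between. There was also 5–8 N of sideways force at the wrist during the presses, which I did not explain. I never saw either plate knocked aside.

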